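# Shut the plate warmer and start it

## Task

The plate warmer beside the griddle has been left open: slide its glass hatch fully shut against the frame, then press the long start key on its touch strip gently but firmly and hold it down for about a second. Do not press it before the hatch is shut, do not press the round keys, and leave the shaker and small bowl that stand on the warmer, and the turner lying to its left, where they are, and do not force anything.

Things in the scene. Friction and masses are not known exactly. Their poses are not given: they have to be found in the camera images.
- warmer: plate warmer, a fixed steel chest 280 mm (its x) by 500 mm (its y) by 120 mm high, its deck 120 mm above the table; origin at the centre of its underside. z up; x points from its control strip (the 90 mm of deck nearest the robot) to its rear; y points to its left end. The hatch's end frame is at the left end. Two low guide rails along y, at x = -54 and +104 mm, and the end frame stand up to 15 mm above the deck.
- hatch (a joint): how far the hatch is open, m: 0 = fully closed against the frame at the warmer's left end, at most 0.18. The hatch is a glass panel in a metal border, 150 mm (warmer x) by 210 mm (warmer y), its top 129 mm above the table; it slides along the warmer's y, closing towards +y. It takes about 3 N to move, stays where it is left and stops dead at the frame; over 40 N on it or on the chest counts as forcing it.
- hatch_grip (a point): centre of the hatch's upright black handle bar, 145 mm above the table; the bar is 100 mm long (warmer x), 14 mm thick (warmer y) and stands from 127 to 163 mm above the table. It moves with the hatch; axes as the warmer's. Push its -y side to close the hatch.
- start_key: start key: the only long key on the black control strip, a flat grey oblong (rectangular) membrane key 40 mm (x) by 64 mm (y); origin at the centre of its top face, 125 mm above the table when not pressed, 3 mm proud of the strip; axes as the warmer's. It is pressed straight down and gives only 2 mm under 6 N, then is hard. It registers at 4 N held for 0.5 s; over 40 N ruins it. It may lie in any of the three places on the strip, 100 mm apart.
- round_key_a: one of the two round grey keys, 40 mm across, on the same strip, at the same height as the start key, not to be pressed; origin at the centre of its top face
- round_key_b: the other round key, not to be pressed; origin at the centre of its top face
- shaker: bystander: steel shaker, 44 mm across, 60 mm high, standing on the left end of the warmer's front strip; origin at the centre of its underside
- ramekin: bystander: small white bowl (ramekin), 54 mm across, 32 mm high, standing on the right end of the warmer's deck; origin at the centre of its underside
- turner: bystander: turner (spatula) 300 mm long lying flat on the table left of the warmer, its handle towards the robot

How it is judged:
By the outcome, as a careful person would: the job done as asked, in the order asked, and still so for the second after the job is handed in, with the robot touching nothing.
It also fails if it takes over 45 s, if anything falls off the work surface, if the arm or the gripper's body presses on something with over 40 N, if the wrist force passes 120 N, or if a joint passes its speed limit or range.

## Robot

A 7-joint arm with a two-finger parallel gripper is mounted at the origin on the work surface. World frame = base frame: x ahead of the robot, y to its left, z up, the work surface at z = 0. Lengths are in m, angles in rad, forces in N, time in s.
With the tool pointing down it reaches from about 0.4 to 0.875 m from the base axis. Payload 19.3 kg.
Tool frame: the origin (TCP) lies where the fingers leave the gripper's body, on its centre line; the fingertips stand bot.tip_reach ahead of it and the grasp point (between the pads) lies 54 mm ahead of it (bot.tip_reach is the distance from the TCP to the fingertips, in m); z points along the fingers, y is the line along which they close (so a half turn about z gives the same grasp; the last joint's range is limited). The gripper opens to 85 mm and grips with 20 to 120 N. Pads are 22 mm wide; open, the fingers measure 114 mm over their backs; the gripper's body (76 mm by 85 mm) begins 54 mm behind the grasp point. The pads swing forward as they close: fully open they stand 13 mm farther back than shut.
Start: joints at [1.192, 0.521, -0.036, 1.599, 0.021, 1.021, -0.113], TCP at [0.19, -0.595, 0.304] pointing down, gripper open.
Joint ranges: [-2.91, 2.91], [-0.3, 2.13], [-1.5, 1.42], [0.17, 2.43], [-1.26, 4.41], [0.16, 1.93], [-2.52, 2.52]. Speed limits (rad/s): [1.89, 1.89, 2.39, 2.39, 3.01, 3.01, 3.01].

## Interface

Orientations are given as [roll, pitch, yaw] about the fixed x, y, z axes, in that order (R = Rz(yaw) Ry(pitch) Rx(roll)).
In Python, from workcell import bot gives the robot as it stands. The module is installed in compiled form; this text tells all that it offers.
- The arm moves only by the shell command python3 -m jog 'ROWS' [FORCE]. ROWS is JSON, a list that holds one entry, the list of rows, each a list of 7 numbers: the shift along the tool's x, y, z in mm, then the turn, a rotation vector about the tool's x, y, z in rad, then the opening, from 0 (shut) to 1 (fully open). In form: [[[tx, ty, tz, wx, wy, wz, fingers], ...]]. A call has 1 to 5 rows; each row shifts and turns the commanded pose from where the row before left it, along the tool's axes as they then stand; what a row does not reach is not made up. A row lasts 1/10 s, in which the tool goes at most 50 mm and 8.59 degrees, less where a joint would pass 70% of its speed; a pose out of reach is approached as far as the arm can. A call is refused whole if a number of a shift passes 50 or a number of a turn 0.15, either way. A call with a gripper value outside its range is refused whole. The fingers move at their own pace and stop on an object; FORCE is the grip in N (left out, the last holds). Time passes only in rows, so rows that do not move let the fingers close. It gives the time, the measured TCP pose, the force, the opening and the grip force at its end, in the units of the state.
- bot.observe(): the state, without advancing time (a new reading comes with each control period).
- bot.grab_frame(name): name is "side" or "top" or "wrist"; returns a dict with "img" (400x640x3 uint8, red, green, blue), "intrinsics" (3x3 intrinsics, pixels), "R" (3x3) and "t" (3): a world point X has camera coordinates R X + t; the wrist camera has in their place "tool_from_camera" (4x4, takes a point from camera to tool coordinates, whose origin is the TCP and whose axes are the flange's). Camera axes: x right, y down, z forward; pixel columns grow to the right and rows downward; lengths in m; the calibration is good to about 2 mm. A picture is of the moment at which its call begins: read the wrist's pose just before it. There is no depth.
- bot.job_done(): hands the job in; it is judged then, once.
Trained networks look in a picture, given as the dict that the camera call returned (one of the last four; its "shot" number tells which), for a name from the list of things; names that differ only in an ending like _2 or _b are one class to them, and where a whole thing is asked for, a point or a joint stands for the part that bears it (a point fixed in the world has none). Each returns a list of dicts, best first, with "conf" (0 to 1); they miss things now and then, are a little off and sometimes report something else, mostly with a low value. They report only what shows in the picture. A call takes as long as a camera call.
- bot.trace(query, picture): "region" (400x640 bool, what is visible of it).
- bot.spot_point(query, picture): "xyz" ([x, y, z] in m, in world coordinates, good to about 4 mm: a listed point, or the origin of a listed thing).
The state is a dict: "clock": time; "qpos": joint angles; "qd": joint speeds; "joint_efforts": joint torques, N m; "position": TCP position; "tool_rot": TCP orientation; "force": force on the tool from outside, world axes, zero at the start; "moment": the same for the moment, N m; "grip_width": finger opening in m; "finger_force": force on a finger pad.
Only numpy, scipy, OpenCV 4.12 (cv2) and the standard library are available. Lean on these libraries where they do the work, as an engineer would, in place of code of your own. Each camera call takes 0.05 s, during which the arm holds its last target. There are 200 camera calls.

## Working session

There is one attempt and no reset: what is moved stays moved. The work goes in short steps, Python scripts to look and compute and a shell command to move; the robot and the scene stay as the last step left them, time stands still between calls to the robot, and variables do not carry over. Pictures are saved under pics/ and viewed, at most 10 in all, crops included, and the job is handed in when it is done.

```bash
mkdir -p pics
python3 - <<'E'
from workcell import bot
import cv2,numpy as np
s=bot.observe();print({k:np.round(s[k],3) for k in('clock','position','tool_rot','force','grip_width')},bot.tip_reach)
for n in("top","side"):
    p=bot.grab_frame(n);cv2.imwrite(f"pics/{n}1.png",p["img"][:,:,::-1])
    for q in("warmer","hatch_grip","start_key","round_key_a","shaker","ramekin","turner"):
        print(n,q,[(np.round(d["xyz"],4).tolist(),round(d["conf"],2)) for d in bot.spot_point(q,p)][:3])
E
```

```text
{'clock': np.float64(0.0), 'position': array([ 0.19 , -0.595,  0.303]), 'tool_rot': array([-3.14 ,  0.   ,  0.309]), 'force': array([-0.32 ,  0.49 , -0.352]), 'grip_width': np.float64(0.086)} 0.0726
top warmer [([0.5779, 0.1069, 0.003], 0.61), ([0.6086, 0.055, 0.1442], 0.26)]
top hatch_grip [([0.6072, 0.056, 0.1458], 0.58)]
top start_key [([0.4884, -0.0102, 0.1272], 0.74)]
top round_key_a [([0.4784, 0.086, 0.1222], 0.79), ([0.4588, 0.1889, 0.1271], 0.77), ([0.6291, -0.1062, 0.1182], 0.53)]
top shaker [([0.4373, 0.2943, 0.1184], 0.53)]
top ramekin [([0.6298, -0.1049, 0.118], 0.75)]
top turner [([0.5493, 0.5038, 0.0005], 0.92)]
side warmer []
side hatch_grip [([0.6091, 0.0571, 0.1385], 0.78)]
side start_key [([0.4913, -0.0102, 0.1229], 0.85)]
side round_key_a [([0.4554, 0.1875, 0.1222], 0.49), ([0.4707, 0.0938, 0.1214], 0.44)]
side shaker [([0.4358, 0.2944, 0.1229], 0.72)]
side ramekin [([0.6264, -0.1057, 0.1193], 0.68)]
side turner [([0.6292, -0.1068, 0.1186], 0.62)]
```

View pics/top1.png

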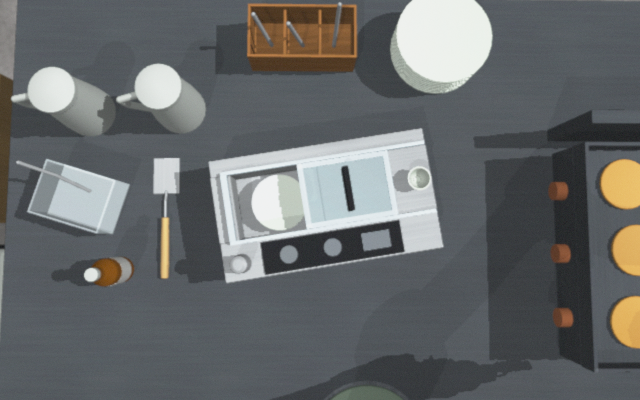

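View pics/side1.png

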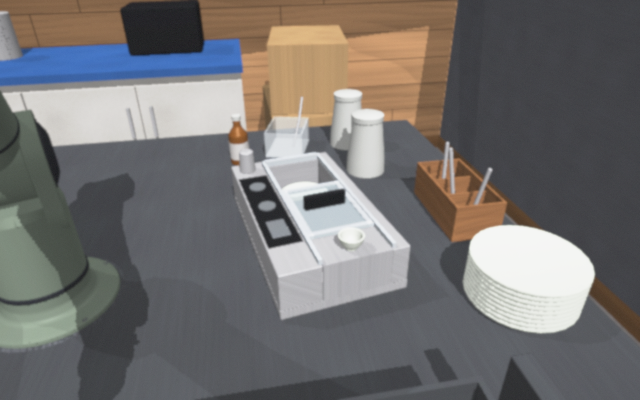

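The top picture shows the chest with the hatch about 165 mm open, the handle at pixel (348,188), the long key at (376,240), and round keys at (333,247) and (289,254). The shaker is at (240,263), the bowl at (419,179) and the turner at (166,215). The side picture agrees. The warmer's yaw is about 0.157. I'll close the fingers, align the tool and travel to the -y side of the bar.

```bash
cat > h.py <<'E'
from workcell import bot
import numpy as np
from scipy.spatial.transform import Rotation as R
def st():
    s=bot.observe();return s
def togo(x,y,tipz,yaw=0.157):
    s=st();r=R.from_euler('xyz',s['tool_rot']);t=np.array([x,y,tipz+bot.tip_reach])
    print('tip_reach',bot.tip_reach,'pos',s['position'].round(4) if hasattr(s['position'],'round') else s['position'],'F',np.round(s['force'],1),'t',s['clock'])
    g=R.from_euler('xyz',[np.pi,0,yaw])
    print('shift mm (cur axes)',(r.inv().apply(t-s['position'])*1000).round(1),'turn',(r.inv()*g).as_rotvec().round(3))
E
python3 -m jog '[[[0,0,0,0,0,0.15,0],[33,-34,0,0,0,0,0],[33,-34,0,0,0,0,0],[33,-34,0,0,0,0,0],[33,-34,0,0,0,0,0]]]' 20
python3 -m jog '[[[33,-34,0,0,0,0,0],[33,-34,0,0,0,0,0],[33,-34,0,0,0,0,0],[33,-34,0,0,0,0,0],[33,-34,0,0,0,0,0]]]'
python3 -c "from h import *;togo(.616,.006,.140)"
```

```text
clock: 1.3
position: [0.2995, -0.4387, 0.304]
tool_rot: [3.141, -0.0, 0.159]
force: [1.2, -0.9, 1.6]
grip_width: 0.0118
finger_force: 0.0
clock: 1.8
position: [0.4357, -0.2446, 0.3042]
tool_rot: [3.141, -0.001, 0.159]
force: [1.3, -0.2, -0.4]
grip_width: -0.0004
finger_force: 0.0
tip_reach 0.0726 pos [ 0.4357 -0.2446  0.3042] F [ 1.3 -0.2 -0.4] t 1.8
shift mm (cur axes) [ 217.6 -219.    91.6] turn [ 0.    -0.001  0.002]
```

```bash
python3 -m jog '[[[34,-34,0,0,0,0,0],[34,-34,0,0,0,0,0],[34,-34,0,0,0,0,0],[34,-34,0,0,0,0,0],[34,-34,0,0,0,0,0]]]'
python3 -m jog '[[[34,-34,0,0,0,0,0],[14,-15,0,0,0,0,0],[0,0,20,0,0,0,0],[0,0,10,0,0,0,0],[0,0,0,0,0,0,0]]]'
python3 - <<'E'
from h import *
import cv2
togo(.616,.006,.148)
for n in("side","wrist"):
    p=bot.grab_frame(n);cv2.imwrite(f"pics/{n}2.png",p["img"][:,:,::-1])
    print([(np.round(d["xyz"],4).tolist(),round(d["conf"],2)) for q in("hatch_grip","ramekin") for d in bot.spot_point(q,p)][:3])
E
```

```text
clock: 2.3
position: [0.5767, -0.0499, 0.3041]
tool_rot: [3.141, -0.0, 0.159]
force: [0.6, -0.8, 0.4]
grip_width: 0.0001
finger_force: 0.0
clock: 2.8
position: [0.6147, 0.0038, 0.2725]
tool_rot: [-3.142, 0.003, 0.158]
force: [-0.4, -0.2, -0.0]
grip_width: -0.0001
finger_force: 0.0
tip_reach 0.0726 pos [0.6147 0.0038 0.2725] F [-0.4 -0.2 -0. ] t 2.8
shift mm (cur axes) [ 1.7 -1.9 51.9] turn [-0.     0.003  0.001]
[([0.456, 0.1894, 0.1192], 0.69), ([0.607, 0.0577, 0.1429], 0.57), ([0.628, -0.1041, 0.118], 0.91)]
[([0.6072, 0.0558, 0.147], 0.79), ([0.5748, 0.1071, -0.0024], 0.31), ([0.6269, -0.1032, 0.1177], 0.86)]
```

View pics/side2.png

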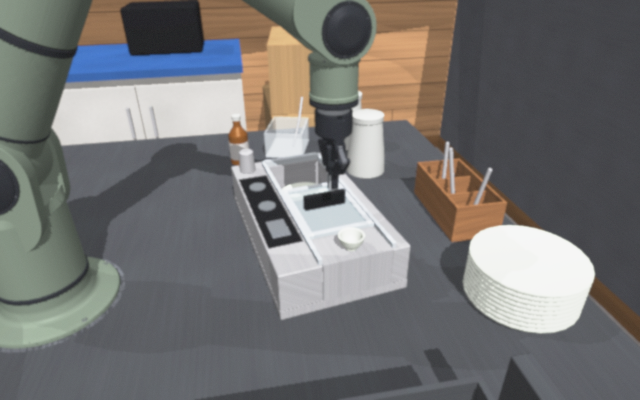

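View pics/wrist2.png

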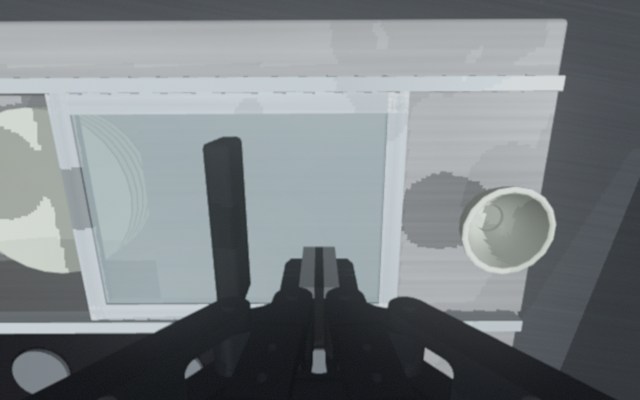

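The side picture shows the fingertips, at about (334,188), above the glass and behind the bar. The wrist picture shows the shut fingertips at (320,248), clear to the right of the bar at (227,220). I'll project the nominal tip to check the tip reach when shut.

```bash
python3 - <<'E'
from h import *
p=bot.grab_frame("side");s=bot.observe();r=R.from_euler('xyz',s['tool_rot'])
w=bot.grab_frame("wrist");T=np.linalg.inv(w["tool_from_camera"])
for L in(.0726,.0856):
    X=p["R"]@(s['position']+r.apply([0,0,L]))+p["t"];u=p["intrinsics"]@X
    c=T@[0,0,L,1];v=w["intrinsics"]@c[:3]
    print(L,u[:2]/u[2],v[:2]/v[2])
    for x in(-.011,.011):
        v=w["intrinsics"]@(T@[x,0,L,1])[:3];print(v[:2]/v[2])
E
python3 -m jog '[[[0,0,20,0,0,0,0],[0,0,20,0,0,0,0],[0,0,12,0,0,0,0],[0,0,0,0,0,0,0]]]'
```

```text
0.0726 [332.93979592 187.13371605] [316.92820175 265.78130225]
[316.97591406 288.29889512]
[316.8785954  242.36982743]
0.0856 [332.91216536 192.43811407] [317.0468649  253.40574589]
[317.08901776 274.510352  ]
[317.00316443 231.52630341]
clock: 3.6
position: [0.6149, 0.0043, 0.2206]
tool_rot: [-3.141, 0.002, 0.159]
force: [0.5, -0.4, 0.2]
grip_width: -0.0002
finger_force: 0.0
```

```bash
python3 -m jog '[[[0,-5,6,0,0,0,0],[0,-10,0,0,0,0,0],[0,-10,0,0,0,0,0],[0,-10,0,0,0,0,0],[0,-10,0,0,0,0,0]]]'
python3 -m jog '[[[0,-15,0,0,0,0,0],[0,-15,0,0,0,0,0],[0,-15,0,0,0,0,0],[0,-15,0,0,0,0,0],[0,-10,0,0,0,0,0]]]'
python3 - <<'E'
from h import *
togo(.616,.006,.142)
p=bot.grab_frame("top")
import cv2;cv2.imwrite("pics/top3.png",cv2.resize(p["img"][110:300,190:460,::-1],None,fx=2.5,fy=2.5))
print([(np.round(d["xyz"],4).tolist(),round(d["conf"],2)) for d in bot.spot_point("hatch_grip",p)])
E
```

```text
clock: 4.1
position: [0.6084, 0.0496, 0.2164]
tool_rot: [3.141, -0.001, 0.159]
force: [-0.2, -3.2, 2.2]
grip_width: -0.0002
finger_force: 1.7
clock: 4.6
position: [0.597, 0.1199, 0.2159]
tool_rot: [-3.141, -0.0, 0.16]
force: [0.4, -2.1, 2.0]
grip_width: -0.0002
finger_force: 1.6
tip_reach 0.0726 pos [0.597  0.1199 0.2159] F [ 0.4 -2.1  2. ] t 4.6
shift mm (cur axes) [  0.7 115.4   1.3] turn [-0.    -0.     0.003]
[]
```

View pics/top3.png

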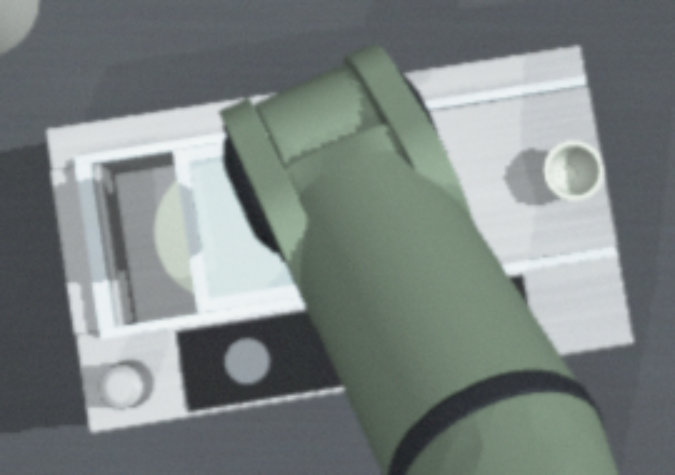

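The hatch is moving with the bar at about 3 N. Its leading border is at crop x≈180 and the frame at ≈105, so about 65–70 mm remain.

```bash
python3 -m jog '[[[0,-10,0,0,0,0,0],[0,-10,0,0,0,0,0],[0,-10,0,0,0,0,0],[0,-8,0,0,0,0,0],[0,-4,0,0,0,0,0]]]'
python3 -m jog '[[[0,-4,0,0,0,0,0],[0,-3,0,0,0,0,0],[0,-3,0,0,0,0,0],[0,-2,0,0,0,0,0],[0,-2,0,0,0,0,0]]]'
python3 -m jog '[[[0,-2,0,0,0,0,0],[0,-1,0,0,0,0,0],[0,-1,0,0,0,0,0]]]'
```

```text
clock: 5.2
position: [0.5903, 0.1606, 0.2158]
tool_rot: [-3.141, 0.0, 0.16]
force: [-0.9, -3.7, -1.8]
grip_width: 0.0001
finger_force: 1.3
clock: 5.7
position: [0.5884, 0.1732, 0.2159]
tool_rot: [3.142, 0.0, 0.159]
force: [-1.3, -3.3, -1.3]
grip_width: -0.0002
finger_force: 1.3
clock: 6.0
position: [0.5878, 0.1772, 0.2159]
tool_rot: [3.142, 0.0, 0.159]
force: [-1.3, -3.7, -1.4]
grip_width: 0.0
finger_force: 1.3
```

```bash
python3 -m jog '[[[0,-2,0,0,0,0,0],[0,-2,0,0,0,0,0],[0,-1,0,0,0,0,0]]]'
python3 - <<'E'
from h import *
p=bot.grab_frame("top")
import cv2;cv2.imwrite("pics/top4.png",cv2.resize(p["img"][140:270,200:320,::-1],None,fx=4.5,fy=4.5))
E
```

```text
clock: 6.3
position: [0.587, 0.1824, 0.2159]
tool_rot: [-3.141, -0.0, 0.159]
force: [-1.0, -2.9, -0.7]
grip_width: -0.0004
finger_force: 1.3
```

View pics/top4.png

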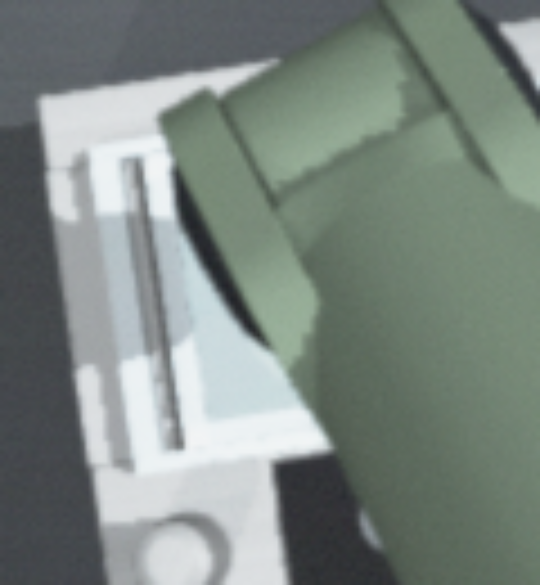

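A dark gap about 20 crop px wide (roughly 10 mm) remains between the hatch border and the frame. I'll keep going slowly.

```bash
python3 -m jog '[[[0,-2,0,0,0,0,0],[0,-2,0,0,0,0,0],[0,-1,0,0,0,0,0],[0,-1,0,0,0,0,0]]]'
python3 -m jog '[[[0,-1,0,0,0,0,0],[0,-1,0,0,0,0,0],[0,0,0,0,0,0,0]]]'
```

```text
clock: 6.75
position: [0.586, 0.1882, 0.2159]
tool_rot: [-3.142, -0.0, 0.159]
force: [-1.1, -2.7, -1.0]
grip_width: -0.0
finger_force: 1.3
clock: 7.05
position: [0.5857, 0.1903, 0.2159]
tool_rot: [-3.141, -0.0, 0.159]
force: [-1.0, -1.3, 0.3]
grip_width: -0.0001
finger_force: 0.6
```

```bash
python3 -m jog '[[[0,-1,0,0,0,0,0],[0,-1,0,0,0,0,0],[0,0,0,0,0,0,0]]]'
```

```text
clock: 7.35
position: [0.5854, 0.1922, 0.2159]
tool_rot: [-3.141, -0.0, 0.159]
force: [-1.1, -1.9, 0.2]
grip_width: 0.0
finger_force: 0.7
```

```bash
python3 -m jog '[[[0,-1,0,0,0,0,0],[0,-1,0,0,0,0,0]]]' 
python3 -m jog '[[[0,-1,0,0,0,0,0],[0,-0.5,0,0,0,0,0]]]'
```

```text
clock: 7.55
position: [0.5853, 0.1927, 0.2159]
tool_rot: [3.14, 0.0, 0.158]
force: [0.6, -12.5, 2.8]
grip_width: 0.0001
finger_force: 6.2
clock: 7.75
position: [0.5853, 0.193, 0.2159]
tool_rot: [3.138, 0.001, 0.157]
force: [0.3, -17.6, 4.8]
grip_width: -0.0
finger_force: 8.7
```

```bash
python3 -m jog '[[[0,-0.5,0,0,0,0,0],[0,-0.5,0,0,0,0,0]]]'
```

```text
clock: 7.95
position: [0.5853, 0.1931, 0.2159]
tool_rot: [3.137, 0.001, 0.156]
force: [-0.6, -21.3, 5.3]
grip_width: 0.0
finger_force: 10.8
```

Force rose sharply and motion stopped, so the hatch is against the frame. I'll back off, lift and move above the start key.

```bash
python3 -m jog '[[[0,4,0,0,0,0,0],[0,6,0,0,0,0,0],[0,5,-20,0,0,0,0],[0,0,-40,0,0,0,0],[-30,40,0,0,0,0,0]]]'
python3 -m jog '[[[-30,40,0,0,0,0,0],[-30,40,0,0,0,0,0],[-30,40,0,0,0,0,0],[-5,10,0,0,0,0,0],[0,0,0,0,0,0,0]]]'
python3 - <<'E'
from h import *
import cv2
P=[]
for n in("top","side","wrist"):
    p=bot.grab_frame(n)
    if n=="side": cv2.imwrite("pics/side5.png",cv2.resize(p["img"][130:310,200:420,::-1],None,fx=3,fy=3))
    if n=="top": cv2.imwrite("pics/top5.png",cv2.resize(p["img"][110:300,190:460,::-1],None,fx=2.5,fy=2.5))
    for q in("hatch_grip","start_key","round_key_a","shaker"):
        print(n,q,[(np.round(d["xyz"],4).tolist(),round(d["conf"],2)) for d in bot.spot_point(q,p)][:3])
togo(.490,-.010,.135)
E
```

```text
clock: 8.45
position: [0.5663, 0.1425, 0.28]
tool_rot: [-3.137, -0.008, 0.164]
force: [0.4, -1.0, -1.0]
grip_width: 0.0003
finger_force: 0.0
clock: 8.95
position: [0.4903, -0.0077, 0.2764]
tool_rot: [3.141, -0.001, 0.156]
force: [0.1, 0.6, -0.7]
grip_width: -0.0
finger_force: 0.0
top hatch_grip [([0.5805, 0.211, 0.1445], 0.69)]
top start_key [([0.4909, -0.0116, 0.1251], 0.35)]
top round_key_a [([0.4799, 0.0902, 0.1222], 0.63), ([0.46, 0.1876, 0.1275], 0.56)]
top shaker [([0.4383, 0.2931, 0.1225], 0.77)]
side hatch_grip [([0.5814, 0.214, 0.1406], 0.84)]
side start_key []
side round_key_a [([0.4717, 0.0871, 0.1212], 0.67), ([0.4583, 0.1919, 0.1224], 0.45), ([0.5813, 0.2144, 0.1441], 0.4)]
side shaker [([0.4372, 0.2923, 0.1222], 0.72)]
wrist hatch_grip []
wrist start_key [([0.4894, -0.0104, 0.1271], 0.88)]
wrist round_key_a [([0.4566, 0.1868, 0.1214], 0.67), ([0.4784, 0.0862, 0.1241], 0.61)]
wrist shaker []
tip_reach 0.0726 pos [ 0.4905 -0.006   0.2759] F [-0.2 -0.2  0.3] t 9.7
shift mm (cur axes) [-1.2  3.9 68.3] turn [-0.    -0.     0.002]
```

View pics/top5.png

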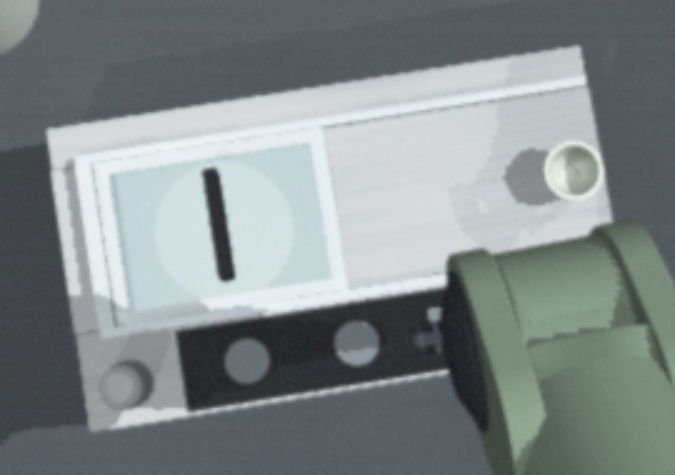

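The hatch border sits flush against the frame with no dark gap, and nothing else has moved. Now I'll descend onto the key.

```bash
python3 -m jog '[[[-1,4,30,0,0,0,0],[0,0,25,0,0,0,0],[0,0,13,0,0,0,0],[0,0,3,0,0,0,0],[0,0,0,0,0,0,0]]]'
python3 -m jog '[[[0,0,2,0,0,0,0],[0,0,1.5,0,0,0,0],[0,0,0,0,0,0,0]]]'
```

```text
clock: 10.2
position: [0.4902, -0.0101, 0.2049]
tool_rot: [-3.141, 0.0, 0.159]
force: [0.1, 0.5, 0.0]
grip_width: 0.0002
finger_force: 0.0
clock: 10.5
position: [0.4903, -0.0101, 0.2017]
tool_rot: [3.142, -0.001, 0.159]
force: [1.0, -0.1, -0.9]
grip_width: -0.0002
finger_force: 0.0
```

```bash
python3 -m jog '[[[0,0,2,0,0,0,0],[0,0,1,0,0,0,0],[0,0,0,0,0,0,0]]]'
python3 -m jog '[[[0,0,1,0,0,0,0],[0,0,0,0,0,0,0]]]'
```

```text
clock: 10.8
position: [0.4901, -0.0101, 0.1983]
tool_rot: [-3.142, 0.0, 0.159]
force: [0.7, 0.4, 0.8]
grip_width: -0.0
finger_force: 0.0
clock: 11.0
position: [0.4902, -0.0101, 0.1974]
tool_rot: [-3.142, -0.0, 0.159]
force: [-0.6, 0.2, 1.2]
grip_width: -0.0001
finger_force: 0.4
```

```bash
python3 -m jog '[[[0,0,1,0,0,0,0],[0,0,0,0,0,0,0]]]'
```

```text
clock: 11.2
position: [0.4902, -0.0101, 0.1964]
tool_rot: [-3.142, -0.0, 0.159]
force: [-1.4, 0.9, 3.2]
grip_width: -0.0001
finger_force: 1.8
```

```bash
python3 -m jog '[[[0,0,1,0,0,0,0],[0,0,0.5,0,0,0,0]]]'
```

```text
clock: 11.4
position: [0.4903, -0.0101, 0.1955]
tool_rot: [3.141, -0.0, 0.159]
force: [-6.7, 0.1, 27.2]
grip_width: -0.0
finger_force: 13.6
```

```bash
python3 -m jog '[[[0,0,-0.3,0,0,0,0],[0,0,0,0,0,0,0]]]'
python3 -m jog '[[[0,0,0,0,0,0,0],[0,0,0,0,0,0,0],[0,0,0,0,0,0,0],[0,0,0,0,0,0,0]]]'
python3 -m jog '[[[0,0,0,0,0,0,0],[0,0,0,0,0,0,0],[0,0,0,0,0,0,0]]]'
```

```text
clock: 11.6
position: [0.4902, -0.0101, 0.1956]
tool_rot: [3.141, -0.0, 0.159]
force: [-2.9, 0.1, 13.5]
grip_width: -0.0002
finger_force: 6.7
clock: 12.0
position: [0.4903, -0.0101, 0.1956]
tool_rot: [3.141, -0.0, 0.159]
force: [-3.4, -0.4, 13.3]
grip_width: -0.0
finger_force: 6.6
clock: 12.3
position: [0.4902, -0.0101, 0.1956]
tool_rot: [3.141, -0.0, 0.159]
force: [-4.3, -0.2, 13.3]
grip_width: 0.0
finger_force: 6.6
```

Held for about a second at 13 N. I'll release, retreat and check.

```bash
python3 -m jog '[[[0,0,-2,0,0,0,0],[0,0,-20,0,0,0,0],[0,0,-40,0,0,0,0],[0,0,-40,0,0,0,0],[-20,40,0,0,0,0,0]]]'
python3 -m jog '[[[-20,40,0,0,0,0,0],[-20,40,0,0,0,0,0],[-20,40,0,0,0,0,0],[0,0,0,0,0,0,0],[0,0,0,0,0,0,0]]]'
python3 - <<'E'
from h import *
import cv2
p=bot.grab_frame("top");cv2.imwrite("pics/top6.png",p["img"][:,:,::-1])
for q in("hatch_grip","shaker","ramekin","turner"): print(q,[np.round(d["xyz"],4).tolist() for d in bot.spot_point(q,p)][:1])
E
```

```text
clock: 12.8
position: [0.4794, -0.0492, 0.3015]
tool_rot: [-3.141, -0.008, 0.165]
force: [1.5, -1.4, -0.9]
grip_width: 0.0003
finger_force: 0.0
clock: 13.3
position: [0.4361, -0.1814, 0.2971]
tool_rot: [-3.142, 0.0, 0.157]
force: [1.0, 0.9, -0.0]
grip_width: -0.0001
finger_force: 0.0
hatch_grip [[0.579, 0.2092, 0.148]]
shaker [[0.4405, 0.2942, 0.119]]
ramekin [[0.6301, -0.1063, 0.1198]]
turner [[0.5454, 0.5037, -0.0012]]
```

View pics/top6.png

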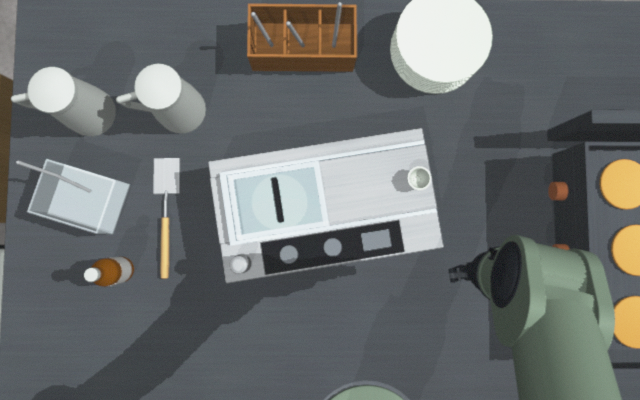

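The hatch is shut (bar at (277,199)), the arm is clear, and the shaker, bowl and turner are unmoved.

```bash
python3 -c "from workcell import bot;print(bot.job_done())"
```

```text
the job is handed in; nothing more can be done
None
```

I slid the hatch shut against the frame (21 N peak), then held the start key down for about a second at 13 N, after a brief 27 N peak; the round keys, shaker, bowl and turner were left alone, and the job is handed in, with no verdict returned.

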